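# Pin the test jig shut and hold it pressed

### The arm

A 6-joint arm with a two-finger parallel gripper is mounted at the origin on the work surface. World frame = base frame: x ahead of the robot, y to its left, z up, the work surface at z = 0. Lengths are in mm, angles in rad, forces in N, time in s.
With the tool pointing down it reaches from about 300 to 775 mm from the base axis. Payload 14.6 kg.
Tool frame: the origin (TCP) lies at the very end of the fingers, on their centre line; the grasp point (between the pads) lies 19 mm behind it; z points along the fingers, y is the line along which they close (so a half turn about z gives the same grasp; the last joint's range is limited). The gripper opens to 94 mm and grips with 3 to 60 N. Pads are 16 mm wide; open, the fingers measure 119 mm over their backs; the gripper's body (75 mm by 177 mm) begins 78 mm behind the grasp point.
Start: joints at [1.111, 0.3, 1.521, -0, 1.321, -0.067], TCP at [210.524, 508.103, 205.446] pointing down, gripper open.
Joint ranges: [-3.03, 3.03], [-0.79, 2.21], [0.23, 2.52], [-1.04, 4.18], [0, 3.07], [-2.55, 2.55]. Speed limits (rad/s): [2.22, 2.22, 2.57, 3.14, 3.14, 3.14].

### API

Orientations are given as [roll, pitch, yaw] about the fixed x, y, z axes, in that order (R = Rz(yaw) Ry(pitch) Rx(roll)).
In Python, from cell import manip, optics gives the robot as it stands.
- The arm moves only by the shell command python3 -m crank 'ROWS' [FORCE]. ROWS is JSON, a list of rows, each a list of 7 numbers: the opening in per cent of the stroke, from 0 (shut) to 100 (fully open), then the shift along the tool's x, y, z in mm, then the turn, a rotation vector about the tool's x, y, z in rad. A call has 1 to 10 rows; each row is the pose to reach, as a shift and turn from the pose commanded when the call began, along the tool's axes at that moment; what a row does not reach only later rows make up. A row lasts 1/10 s, in which the tool goes at most 50 mm and 8.59 degrees, less where a joint would pass 70% of its speed; a pose out of reach is approached as far as the arm can. A call with a gripper value outside its range is refused whole. The fingers move at their own pace and stop on an object; FORCE is the grip in N (left out, the last holds). Time passes only in rows, so rows that repeat a pose let the fingers close. It gives the time, the measured TCP pose, the force, the opening and the grip force at its end, in the units of the state.
- manip.read_state(): the state, without advancing time (a new reading comes with each control period).
- optics.camera(name): name is "scene" or "top" or "wrist"; returns (picture, depth): 384x512x3 uint8, red, green, blue; 384x512 float32, mm along the optical axis (not along the pixel's ray), 0 where there is no reading.
- optics.calibration(name): a dict with "camera_matrix" (3x3 intrinsics, pixels), "R" (3x3) and "t" (3): a world point X has camera coordinates R X + t. Camera axes: x right, y down, z forward; pixel columns grow to the right and rows downward; lengths in mm; the calibration is good to about 2 mm. A picture is of the moment at which its call begins: read the wrist's pose just before it. calibration takes no time and is no camera call; for the wrist camera it gives the pose at the moment of the call.
- manip.sign_off(): hands the job in; it is judged then, once.
The state is a dict: "clock": time; "joints": joint angles; "qd": joint speeds; "effort": joint torques, N m; "eef_pos": TCP position; "eef_rot": TCP orientation; "wrist_force": force on the tool from outside, world axes, zero at the start; "moment": the same for the moment, N m; "finger_gap": finger opening in mm; "finger_force": force on a finger pad.
Only numpy, scipy, OpenCV 4.12 (cv2) and the standard library are available. Lean on these libraries where they do the work, as an engineer would, in place of code of your own. Each camera call takes 0.05 s, during which the arm holds its last target. There are 200 camera calls.

### The job

Swing the open lid of the clamshell test jig down onto the circuit board, take the flanged round-knobbed locking pin from the wooden stand and push it through the hole in the lid into the hole in the jig's base. Press the pin down until its flange has forced the sprung lid completely shut, and finish like that: still holding the pin in the gripper and pressing it down, not letting go. Leave the other pin in the stand, and do not disturb the bottle, the tape roll or the screwdriver.

Things in the scene. Friction and masses are not known exactly. Their poses are not given: they have to be found in the camera images.
- jig: Grey plastic base of the clamshell jig, fixed to the bench: 150 mm (its x) by 200 mm (its y) by 45 mm high. Origin at the centre of its underside, z up. The lid's hinge runs along its +y edge; the pin hole is near its -y edge. A recess in the middle of its top holds the board on a sprung contact bed.
- jig_hole (a point): Centre of the mouth of the vertical pin hole in the base's top face, 45 mm above the bench, at (0, -70) mm in the jig's frame. Hole diameter 12.5 mm, 25 mm deep.
- jig_hinge (a point): Middle of the lid's hinge axis, at (0, 95, 51) mm in the jig's frame; the axis runs along the jig's x.
- lid (a joint): Lid angle, rad: 0 = completely shut (level), grows as the free edge rises, to 1.5. Friction hinge (0.2 N m, lid 0.2 kg): it stays where left. Lowered onto the board it rests ajar at about 0.075, as the sprung bed carries the board 6 mm high; from there about 6 N down at the lid hole shuts it, and released it springs up again.
- lid_hole (a point): Pin hole (14 mm wide, through) on the lid's outer face, 165 mm from the hinge axis, midway across. Lid: aluminium frame 130 mm wide, 8 mm thick (hinge axis in its mid-plane), reaching 190 mm from the axis; solid from 140 to 190 mm but for the hole. A rubber bar under it presses the board. Shut, its outer face is 55 mm above the bench and its hole right above the base hole.
- board: Loose green circuit board, 100 by 88 by 3 mm, lying level in the jig's recess; it need not be handled. Origin at the centre of its underside.
- pin: The locking pin, standing upright in one of the stand's two holes (which one varies). Steel shank 10 mm diameter, 32 mm long with a tapered foot; above it a round flange 28 mm diameter, 4 mm thick; on that a plain round knob 18 mm diameter, 34 mm high, to grip. Origin on the axis at the flange's underside, z up; overall 38 mm stands above the origin. 40 to 110 g.
- pin_tip (a point): Foot of the locking pin's shank, on its axis, 32 mm below the pin's origin.
- rack: Fixed light-wood pin stand, 60 mm (its x) by 150 mm (its y) by 40 mm high, with two holes 12.5 mm wide and 36 mm deep at (0, -45) and (0, 45) mm in its frame. Origin at the centre of its underside.
- spare: The other pin, in the other hole of the stand: same shank, but no flange and a square steel head 24 by 24 by 20 mm high. Not wanted: leave it. Origin on the axis at the underside of its head.
- flux: Bystander: brown bottle 50 mm diameter, 110 mm high, upright, origin at the centre of its underside.
- tape: Bystander: grey tape-roll core lying flat, 90 mm diameter, 20 mm high, origin at the centre of its underside.
- driver: Bystander: black-handled screwdriver about 200 mm long, lying on the bench, origin near its middle.
Mind the look-alikes: they are no part of the job. Of the things that look like the jig, the largest one is meant.

How it is judged (in metres and radians):
On the way, in this order (a step that is already met when the one before it is completed fails the run):
1. the lid has been swung down to rest on the board (value of joint lid below 0.16 rad), for 0.1 s.
2. the pin's foot has gone through the lid hole into the base hole (value of joint lid below 0.16 rad and z of pin_tip in the frame of jig_hole below -0.003 m and horizontal distance between pin_tip and jig_hole below 0.005 m).
At the end, for the whole second after the job is handed in: Lid shut within 0.018 rad; locking pin within 0.12 rad of upright through both holes, its foot at least 18 mm below the base hole's mouth and within 5 mm of its axis; its flange bears on the lid with over 2 N and the fingers still hold it (over 2 N); other pin within 15 mm of its start (value of joint lid below 0.018 rad and z of pin_tip in the frame of jig_hole below -0.018 m and horizontal distance between pin_tip and jig_hole below 0.005 m and angle between the z axis of pin and the z axis of jig, either way round below 0.12 rad and contact force between pin and lid above 2 N and contact force between the fingers and pin above 2 N and distance of spare from where it was at the start of the episode below 0.015 m); the arm keeps its last pose, push and grip.
It fails at once if the bottle, tape roll or screwdriver is disturbed (moved more than 20 mm) (distance of any of flux, tape, driver from where it was at the start of the episode above 0.02 m).
It fails at once if the other pin is taken out of the stand (distance of spare from where it was at the start of the episode above 0.02 m).
It also fails if it takes over 58 s, if anything falls off the work surface, if the arm or the gripper's body presses on something with over 40 N, if the wrist force passes 120 N, or if a joint passes its speed limit or range.

## Working session

There is one attempt and no reset: what is moved stays moved. The work goes in short steps, Python scripts to look and compute and a shell command to move; the robot and the scene stay as the last step left them, time stands still between calls to the robot, and variables do not carry over. Pictures are saved under pics/ and viewed, at most 10 in all, crops included, and the job is handed in when it is done.

```bash
ls; mkdir -p pics
cat > h.py <<'E'
import numpy as np,cv2
from cell import manip,optics
def snap(n,f):
    p,d=optics.camera(n); c=optics.calibration(n)
    np.savez(''+f+'.npz',p=p,d=d,K=c['camera_matrix'],R=c['R'],t=c['t'])
    return p,d
def load(f): return np.load(''+f+'.npz')
def cloud(z):
    d=z['d']; v,u=np.indices(d.shape)
    P=np.stack([u,v,np.ones_like(u)],-1)@np.linalg.inv(z['K']).T*d[...,None]
    return (P-z['t'].ravel())@z['R']   # R^T(P-t)
E
python3 - <<'E'
from h import *
s=manip.read_state();print(s)
for n in('scene','top'):
    p,d=snap(n,n); print(n,d.min(),d.max(),optics.calibration(n)['camera_matrix'][0])
    cv2.imwrite(f'pics/{n}.png',cv2.resize(p[...,::-1],(800,600)))
E
```

```text
pics
{'clock': 0.0, 'joints': array([ 1.11140740e+00,  3.00476531e-01,  1.52159511e+00, -8.02920909e-06,
        1.32069855e+00, -6.66178197e-02]), 'qd': array([-0.00069462, -0.00101821,  0.00092862,  0.00094667,  0.00048752,
        0.00027224]), 'effort': array([-9.87253079e-04, -5.31811702e+01, -3.52736807e+01,  7.07417889e-02,
        2.43889284e-02, -8.96769575e-05]), 'eef_pos': array([210.40670009, 507.87133585, 204.87742071]), 'eef_rot': array([-3.14041721e+00, -7.06269484e-05,  2.74882350e+00]), 'wrist_force': array([ 0.78158863, -0.32313287, -0.5197036 ]), 'moment': array([-0.04166624, -0.01701017, -0.00802489]), 'finger_force': 0.0, 'finger_gap': 94.41773635765217}
scene 0.0 2794.7542 [360.87902311   0.         255.07670667]
top 0.0 2603.4438 [486.39106833   0.         253.74850241]
```

View pics/scene.png

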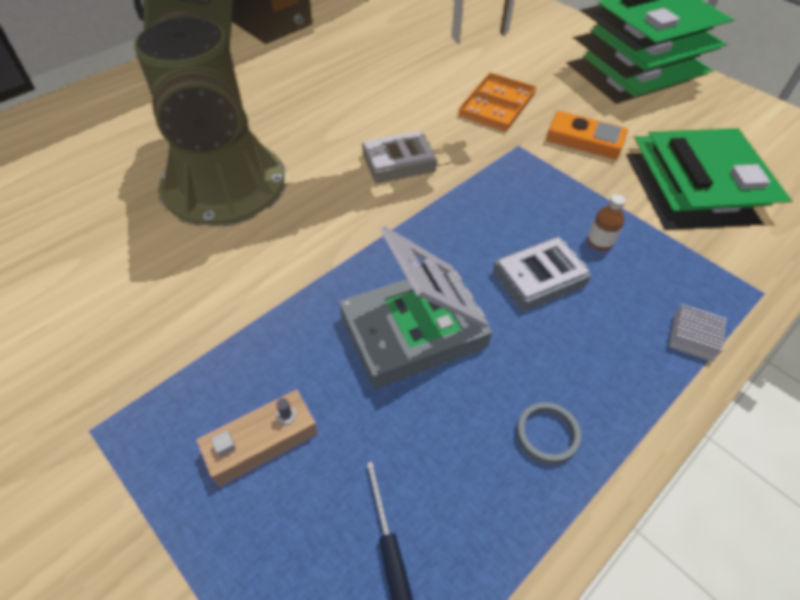

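View pics/top.png

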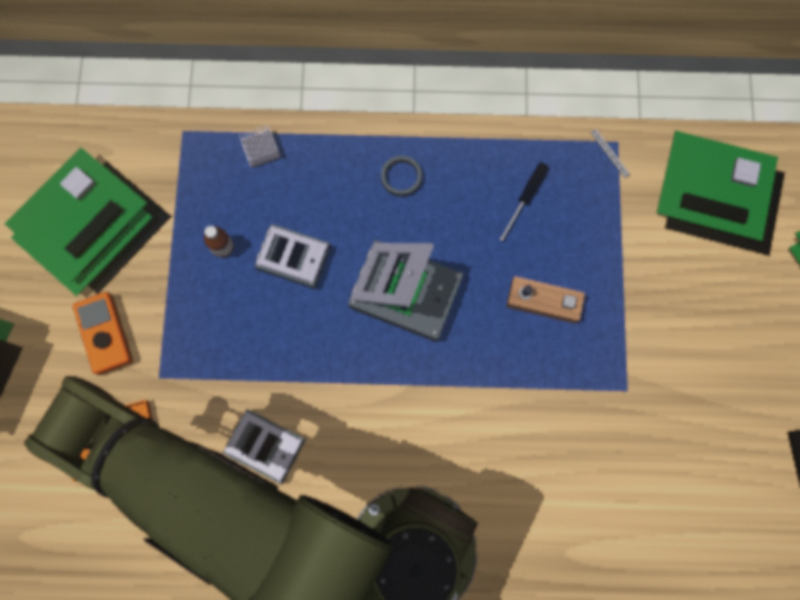

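The jig is the big one at top-view (410,288). The smaller white one at (292,255) and the grey one at (263,445) are look-alikes, since the largest is meant. In the stand, the round dark knob on a flange at (527,292) is the wanted pin. The square head at (569,301) is the spare.

Run:
```python
from h import *
z=load('top');X=cloud(z);p=z['p'];s=512/800
def reg(x0,y0,x1,y1):
    m=np.zeros(p.shape[:2],bool);m[int(y0*s):int(y1*s),int(x0*s):int(x1*s)]=1;return m&(z['d']>0)
def rect(m,name):
    q=X[m][:,:2].astype(np.float32); print(name,m.sum(),cv2.minAreaRect(q),np.median(X[m][:,2]))
Z=X[...,2]
print('bench z',np.median(Z[reg(480,320,600,370)]))
r=reg(490,265,600,335); rect(r&(Z>32)&(Z<48),'rack')
for n,b in(('knob',(510,270,548,315)),('sq',(550,280,590,320))):
    m=reg(*b)&(Z>52);rect(m,n);print(X[m].mean(0),Z[m].max())
j=reg(330,225,480,350)
rect(j&(Z>25)&(Z<300),'jig+lid')
m=j&(Z>38)&(Z<50);rect(m,'jigtop')
# lid plane
sat=cv2.cvtColor(p,cv2.COLOR_RGB2HSV)[...,1]
m=j&(Z>65)&(sat<60);c=X[m].mean(0);Q=X[m]
n=np.linalg.svd(Q-c)[2][2];n*=np.sign(n[2]);print('lid',m.sum(),c,n,np.arccos(n[2]),np.degrees(np.arctan2(n[1],n[0])),Q.min(0),Q.max(0))
for n_,b in(('flux',(195,215,240,262)),('tape',(375,150,430,200)),('driver',(495,155,555,245))):
    m=reg(*b)&(Z>7);print(n_,X[m].min(0),X[m].max(0))
a=cv2.resize(p[140:230,210:390,::-1],(800,400),interpolation=2);cv2.imwrite('pics/crop.png',a)
print(optics.calibration('wrist'))
```

```text
bench z 0.8687446363573802
rack 746 ((514.5789184570312, -265.86993408203125), (150.7158966064453, 62.97636795043945), 77.47171020507812) 40.06750910388929
knob 36 ((523.6962890625, -221.55714416503906), (15.663630485534668, 18.149728775024414), 44.33501052856445) 77.3901816863679
[ 522.28026504 -220.95046839   75.00415512] 85.77719394470523
sq 59 ((505.01763916015625, -309.5951232910156), (24.058307647705078, 25.55386734008789), 79.69368743896484) 59.60242258239344
[ 504.54007937 -309.27420092   59.58561739] 68.533966648493
jig+lid 2975 ((525.5818481445312, 28.6595458984375), (201.45108032226562, 152.98345947265625), 70.23835754394531) 48.35626115674441
jigtop 1486 ((525.8589477539062, 27.731613159179688), (200.3016815185547, 152.56838989257812), 69.76238250732422) 44.4417645589547
lid 1082 [531.9609237   46.45348478 144.20544791] [0.26440162 0.71748554 0.64444261] 0.8705022101493352 69.7705819235961 [454.61821091 -20.52059502  65.03750827] [615.36123153 133.16065578 204.13677161]
flux [588.31094795 390.57545003   7.03428503] [687.9979851  486.04459576 119.54209525]
tape [737.43554419 -13.98028726   7.0205901 ] [851.66203113 101.43977954  28.71933211]
driver [ 644.02913406 -292.28958819    7.01170896] [ 849.21509716 -162.00531359   32.30152266]
{'camera_matrix': array([[271.164068 ,   0.       , 258.281411 ],
       [  0.       , 271.164068 , 192.2975104],
       [  0.       ,   0.       ,   1.       ]]), 'R': array([[ 0.38164476,  0.92430844, -0.00108824],
       [ 0.89967521, -0.37120324,  0.22976656],
       [ 0.21197121, -0.08866827, -0.97324516]]), 't': array([-549.72044805,  -24.54308475,  389.04643578])}
```

View pics/crop.png

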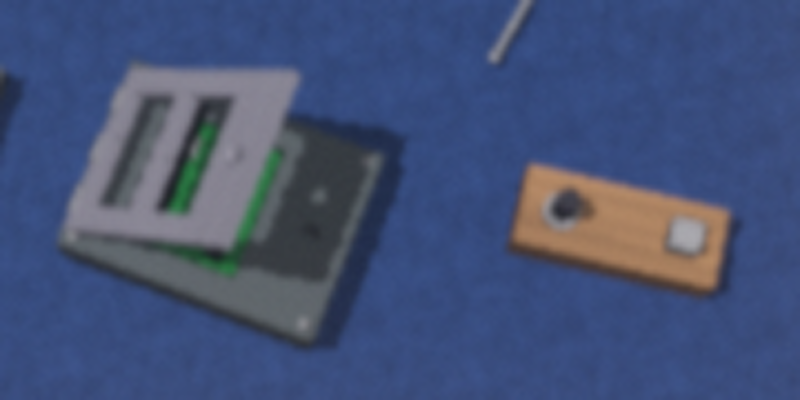

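The crop confirms both: the flanged round knob is at the left of the stand, and the jig with the board and open lid has its lid hole at about (233,153). Next I'll go above the lid with the fingers shut.

```bash
python3 -m crank '[[0,-22,-16,-8,0,0,0],[0,-55,-39,-15,0,0,0],[0,-90,-64,-15,0,0,0],[0,-125,-89,-15,0,0,0],[0,-160,-114,-15,0,0,0],[0,-195,-139,-15,0,0,0],[0,-230,-164,-15,0,0,0],[0,-265,-189,-15,0,0,0],[0,-300,-214,-15,0,0,0],[0,-325,-231,-15,0,0,0]]'
python3 -m crank '[[0,-30,-22,0,0,0,0],[0,-60,-43,0,0,0,0],[0,-90,-64,0,0,0,0],[0,-110,-79,0,0,0,0],[0,-125,-89,0,0,0,0],[0,-125,-89,0,0,0,0],[0,-125,-89,0,0,0,0]]'
python3 - <<'E'
from h import *
p,d=snap('wrist','w0');cv2.imwrite('pics/w0.png',p[...,::-1])
E
```

```text
clock: 1.1
eef_pos: [423.1, 168.1, 220.3]
eef_rot: [-3.141, -0.0, 2.748]
wrist_force: [1.0, 0.5, -0.1]
finger_gap: 17.1
finger_force: 0.0
clock: 1.8
eef_pos: [503.5, 40.4, 220.1]
eef_rot: [-3.141, -0.001, 2.748]
wrist_force: [-0.4, 0.2, -0.1]
finger_gap: 0.7
finger_force: 0.0
```

View pics/w0.png

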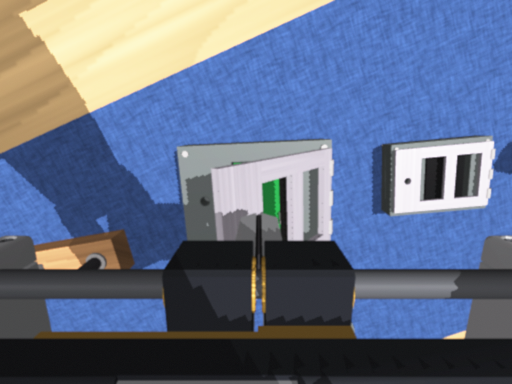

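```bash
python3 -m crank '[[0,0,0,15,0,0,0],[0,0,0,32,0,0,0],[0,0,0,42,0,0,0],[0,0,-12,53,0,0,0],[0,0,-22,63,0,0,0],[0,0,-31,73,0,0,0],[0,0,-40,87,0,0,0],[0,0,-47,101,0,0,0],[0,0,-53,116,0,0,0],[0,0,-53,116,0,0,0]]'
python3 -m crank '[[0,0,-4,13,0,0,0],[0,0,-6,24,0,0,0],[0,0,-8,33,0,0,0],[0,0,-8,38,0,0,0],[0,0,-8,41,0,0,0],[0,0,-8,41,0,0,0],[0,0,-8,41,0,0,0]]'
```

```text
clock: 2.85
eef_pos: [482.2, -9.7, 102.8]
eef_rot: [-3.141, -0.003, 2.748]
wrist_force: [0.8, 0.3, 0.4]
finger_gap: 0.4
finger_force: 0.0
clock: 3.55
eef_pos: [480.6, -16.0, 63.7]
eef_rot: [3.141, 0.0, 2.749]
wrist_force: [0.3, -0.1, -0.1]
finger_gap: 0.3
finger_force: 0.1
```

```bash
python3 -m crank '[[30,0,4,-30,0,0,0],[50,0,4,-70,0,0,0],[50,0,4,-110,0,0,0],[50,0,4,-140,0,0,0],[50,0,4,-140,0,0,0],[50,0,4,-140,0,0,0]]'
python3 - <<'E'
from h import *
c=optics.calibration('wrist');print(-c['R'].T@c['t'].ravel(), manip.read_state()['eef_pos'])
p,d=snap('wrist','w1')
q,d=snap('scene','s1')
a=np.zeros((600,800,3),np.uint8);a[:384,:512]=p[...,::-1]
a[384:600,:400]=cv2.resize(q[140:248,200:400,::-1],(400,216));cv2.imwrite('pics/w1.png',a)
z=load('w1');X=cloud(z);Z=X[...,2]
t=load('scene')
E
```

```text
clock: 4.15
eef_pos: [482.0, -12.3, 203.6]
eef_rot: [3.141, 0.001, 2.749]
wrist_force: [0.2, -0.3, -0.3]
finger_gap: 44.7
finger_force: 0.0
[420.71785562  13.10276556 382.26585299] [481.9902272  -12.31961468 203.60381039]
```

View pics/w1.png

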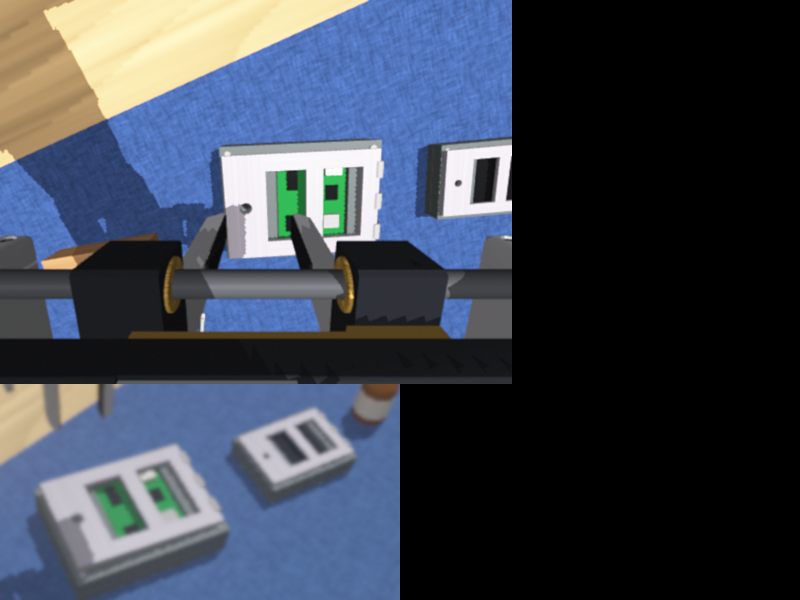

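```bash
python3 - <<'E'
from h import *
z=load('w1');X=cloud(z);Z=X[...,2];p=z['p']
g=cv2.cvtColor(p,cv2.COLOR_RGB2GRAY)
w=g[196:222,232:258];print(w[::2,::2])
m=np.zeros(g.shape,bool);m[155:250,228:262]=1
hsv=cv2.cvtColor(p,cv2.COLOR_RGB2HSV)
lid=np.zeros(g.shape,bool);lid[152:200,232:375]=1
Q=X[lid&(Z>55)&(Z<80)];c=Q.mean(0);n=np.linalg.svd(Q-c)[2][2];n*=np.sign(n[2]);print(c,n,np.arccos(n[2]))
dk=np.zeros(g.shape,np.uint8);dk[198:220,236:256]=(g[198:220,236:256]<110)
N,L,S,C=cv2.connectedComponentsWithStats(dk)
for i in range(1,N):
    u,v=C[i];r=z['R'].T@np.linalg.inv(z['K'])@[u,v,1];o=-z['R'].T@z['t'].ravel()
    print(S[i],C[i],o+r*((c-o)@n)/(r@n))
E
python3 -m crank '[[50,-15,-16,0,0,0,0],[50,-40,-43,0,0,0,0],[50,-65,-69,0,0,0,0],[50,-90,-95,0,0,0,0],[50,-115,-122,0,0,0,0],[50,-140,-148,0,0,0,0],[50,-158,-168,0,0,0,0],[50,-167,-177,0,0,0,0],[50,-167,-177,0,0,0,0],[50,-167,-177,0,0,0,0]]'
python3 - <<'E'
from h import *
p,d=snap('wrist','w2')
cv2.imwrite('pics/w2.png',cv2.resize(p[100:292,140:396,::-1],(768,576)))
E
```

```text
[[242 243 246 242 242 244 243 242 242 243 243 243 245]
 [242 243 246 243 243 244 243 242 242 243 242 243 245]
 [242 242 246 243 242 243 243 243 242 243 242 243 244]
 [243 242 245 243 243 243 234 226 235 243 243 243 244]
 [224 236 244 203 211 141  66  58  94 208 243 242 244]
 [157 170 181 162 139 102  52  44  47  92 228 243 244]
 [157 157 161 159 124 144 110  64  64  89 209 242 244]
 [157 156 161 161 119 127 138  96  86 116 228 242 244]
 [157 156 160 162 144 106  97 104 116 198 241 241 243]
 [157 156 159 162 156 149 143 208 229 241 242 241 243]
 [157 156 159 162 156 156 197 243 242 242 242 241 243]
 [157 156 159 162 156 156 171 239 242 241 242 241 243]
 [157 155 158 163 156 156 172 229 242 241 242 241 243]]
[479.51021234  25.61946413  60.10399721] [0.02036934 0.05131324 0.99847486] 0.05523640048473588
[241 204  10  10  62] [246.         207.90322581] [502.36904963 -36.97535     62.85451529]
clock: 5.25
eef_pos: [568.2, -238.9, 202.8]
eef_rot: [3.141, -0.001, 2.749]
wrist_force: [-0.3, -0.1, 0.5]
finger_gap: 47.0
finger_force: 0.0
```

View pics/w2.png

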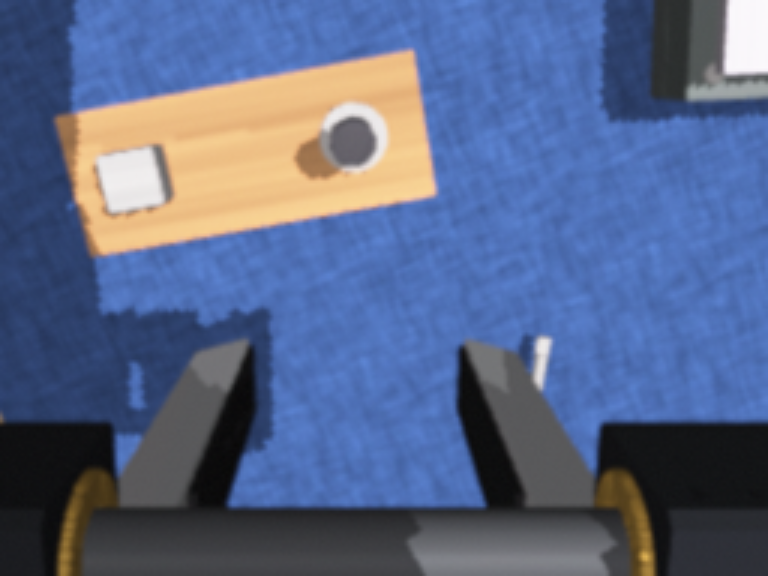

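The view shows the lid down on the board with its hole at wrist (246,208). The flanged pin's knob is at crop (352,142), with its white flange round it, and the square spare is at (133,180).

Run:
```python
from h import *
z=load('w2');X=cloud(z);g=cv2.cvtColor(z['p'],cv2.COLOR_RGB2GRAY)
dk=np.zeros(g.shape,np.uint8);dk[135:160,244:272]=(g[135:160,244:272]<100)
br=np.zeros(g.shape,np.uint8);hs=cv2.cvtColor(z['p'],cv2.COLOR_RGB2HSV);br[130:162,240:275]=(hs[130:162,240:275,1]<70)
o=-z['R'].T@z['t'].ravel()
def ray(u,v,h):
    r=z['R'].T@np.linalg.inv(z['K'])@[u,v,1];return o+r*(h-o[2])/r[2]
for n,m,h in(('knob',dk,78),('flange',br,44)):
    N,L,S,C=cv2.connectedComponentsWithStats(m);i=1+S[1:,4].argmax()
    c=np.vstack(cv2.findContours((L==i).astype(np.uint8),0,1)[0]);q=cv2.minEnclosingCircle(c);print(n,S[i],C[i],q,ray(*C[i],h),ray(*q[0],h), np.median(X[...,2][L==i]))
z=load('w1');o=-z['R'].T@z['t'].ravel();print('hole@67',ray(246,208.2,67))
```

```text
knob [251 146  13   8  42] [257.45238095 150.47619048] ((257.02630615234375, 147.6052703857422), 6.185698986053467) [ 528.97651238 -223.26310335   78.        ] [ 525.87972072 -222.49608876   78.        ] 77.94161748775022
flange [247 134  23  24 428] [257.4953271  145.28738318] ((257.26055908203125, 145.31689453125), 11.81198501586914) [ 525.57505423 -221.90694487   44.        ] [ 525.49817446 -222.18769894   44.        ] 49.981981320899
hole@67 [501.65001397 -36.47020163  67.        ]
```

```bash
python3 -m crank '[[50,15,0,0,0,0,0],[50,35,-1,15,0,0,0],[50,46,-1,45,0,0,0],[50,46,-1,75,0,0,0],[50,46,-1,100,0,0,0],[50,46,-1,125,0,0,0],[50,46,-1,142,0,0,0],[50,46,-1,152,0,0,0],[50,46,-1,154,0,0,0],[50,46,-1,154,0,0,0]]'
python3 -m crank '[[0,0,0,0,0,0,0],[0,0,0,0,0,0,0],[0,0,0,0,0,0,0],[0,0,0,0,0,0,0],[0,0,0,0,0,0,0],[0,0,0,0,0,0,0],[0,0,0,0,0,0,0]]' 50
```

```text
clock: 6.3
eef_pos: [525.8, -222.9, 50.1]
eef_rot: [-3.142, 0.001, 2.749]
wrist_force: [0.0, 0.0, 0.7]
finger_gap: 47.1
finger_force: 0.0
clock: 7.0
eef_pos: [525.7, -223.2, 49.7]
eef_rot: [3.142, 0.0, 2.749]
wrist_force: [-1.1, 1.4, 4.5]
finger_gap: 16.9
finger_force: 50.0
```

```bash
python3 -m crank '[[0,0,0,-10,0,0,0],[0,0,0,-30,0,0,0],[0,0,0,-55,0,0,0],[0,0,0,-80,0,0,0],[0,12,20,-80,0,0,0],[0,30,52,-80,0,0,0],[0,48,84,-80,0,0,0],[0,66,116,-80,0,0,0],[0,82,144,-80,0,0,0],[0,93,163,-80,0,0,0]]'
python3 -m crank '[[0,0,0,0,0,0,0],[0,0,0,0,0,0,0],[0,0,0,0,0,0,0]]'
python3 - <<'E'
from h import *
p,d=snap('wrist','w3');q,d=snap('scene','s3');r,d=snap('top','t3')
a=np.zeros((600,800,3),np.uint8);a[:300,:400]=cv2.resize(p[130:280,160:360,::-1],(400,300))
a[:300,400:]=cv2.resize(q[140:248,190:334,::-1],(400,300))
a[300:,:400]=cv2.resize(r[140:245,215:355,::-1],(400,300));cv2.imwrite('pics/w3.png',a)
print(manip.read_state()['eef_pos'])
E
```

```text
clock: 8.0
eef_pos: [501.6, -35.2, 130.0]
eef_rot: [3.141, 0.0, 2.75]
wrist_force: [-0.1, -0.9, -0.6]
finger_gap: 17.3
finger_force: 50.0
clock: 8.3
eef_pos: [502.2, -37.8, 129.6]
eef_rot: [-3.141, 0.0, 2.748]
wrist_force: [0.4, 0.7, -1.6]
finger_gap: 17.0
finger_force: 50.0
[502.10788518 -37.78065492 129.40209179]
```

View pics/w3.png

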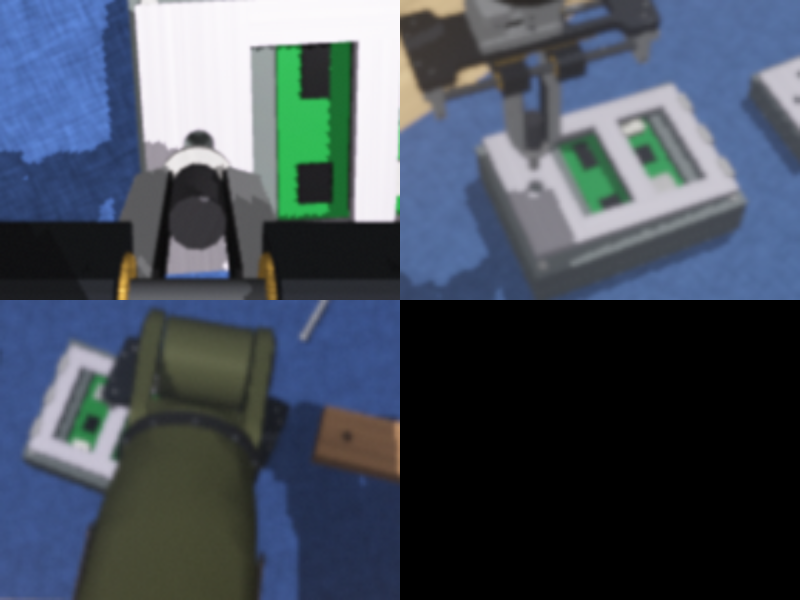

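Run:
```python
from h import *
z=load('w3');g=cv2.cvtColor(z['p'],cv2.COLOR_RGB2GRAY)
o=-z['R'].T@z['t'].ravel();T=np.array([502.15,-37.8,129.5]);tx=np.array([-.924,.382,0]);ty=np.array([.382,.924,0])
def ray(u,v,h):
    r=z['R'].T@np.linalg.inv(z['K'])@[u,v,1];P=o+r*(h-o[2])/r[2];return np.round([(P-T)@tx,(P-T)@ty],1)
print(g[192:216,242:278])
def cols(v,lo,hi): 
    c=[u for u in range(235,285) if lo<=g[v,u]<hi];return c
print('T',o-T)
for u,v in((253,199),(267,199),(260,194),(260,195)):print('hole67',u,v,ray(u,v,67))
for u,v in((243,211),(275,211),(259,204)):print('fl',u,v,ray(u,v,123.8))
```

```text
[[241 242 243 243 245 246 244 242 241 242 242 242 243 244 244 243 243 243
  243 242 242 242 243 243 243 243 242 242 243 244 244 245 245 245 244 243]
 [241 242 243 243 245 246 245 242 242 242 242 242 243 244 244 243 240 239
  240 240 241 242 243 243 243 243 242 242 243 244 244 245 245 245 244 243]
 [241 242 243 243 245 246 245 242 241 242 242 242 242 242 239 231 219 213
  220 226 233 239 243 243 243 243 242 242 243 244 244 245 245 245 244 243]
 [241 241 242 243 245 246 245 242 241 242 243 241 235 215 193 163 143 138
  147 156 177 213 236 242 243 243 242 242 243 243 244 245 245 245 244 243]
 [241 241 242 243 244 246 245 242 241 242 242 232 194 139 109  91  86  86
   88  88 101 144 196 232 242 243 242 242 243 244 244 245 245 245 244 243]
 [241 241 242 243 244 246 245 243 241 241 234 193 124  66  52  55  61  64
   61  56  56  79 130 193 233 242 243 242 243 244 244 245 245 245 245 243]
 [241 241 242 243 244 246 245 243 241 236 209 140  72  43  40  44  47  48
   50  48  48  53  81 140 204 239 243 242 242 243 244 245 245 245 244 243]
 [241 241 243 243 244 246 245 243 240 228 178 112  66  49
[... 1992 characters left out ...]
214 203 199 225 225 212 219 239 243]
 [141 171 208 231 234 235 235 231 216 190 142  98  60  37  33  36  36  37
   36  38  43  64 108 163 201 198 173 163 159 172 199 190 165 169 206 230]
 [121 142 179 207 224 235 234 210 150  98  60  39  33  32  35  37  38  38
   39  38  38  40  51  81 114 128 133 141 139 132 136 130 123 123 140 161]
 [110 116 116 131 182 224 213 162  83  37  31  34  35  36  36  38  39  39
   40  39  40  39  39  42  48  63 103 136 127  88  67  85 111 117 117 119]]
T [-61.04054873  25.39880111 178.73676714]
hole67 253 199 [ 2.8 -4.8]
hole67 267 199 [2.8 8.1]
hole67 260 194 [7.5 1.6]
hole67 260 195 [6.6 1.6]
fl 243 211 [  8.9 -10.8]
fl 275 211 [ 8.9 12. ]
fl 259 204 [14.1  0.6]
```

```bash
python3 -m crank '[[0,0,0.5,4,0,0,0],[0,0,0.5,12,0,0,0],[0,0,0.5,18,0,0,0],[0,0,0.5,24,0,0,0],[0,0,0.5,29,0,0,0],[0,0,0.5,33,0,0,0],[0,0,0.5,36,0,0,0],[0,0,0.5,38,0,0,0],[0,0,0.5,38,0,0,0]]'
python3 -m crank '[[0,0,0,2,0,0,0],[0,0,0,4,0,0,0],[0,0,0,6,0,0,0],[0,0,0,8,0,0,0],[0,0,0,8,0,0,0]]'
```

```text
clock: 9.35
eef_pos: [502.3, -36.6, 91.3]
eef_rot: [-3.142, -0.0, 2.749]
wrist_force: [0.8, -1.3, -1.3]
finger_gap: 17.1
finger_force: 50.0
clock: 9.85
eef_pos: [502.3, -36.6, 83.3]
eef_rot: [-3.142, 0.0, 2.749]
wrist_force: [1.1, -1.2, -0.2]
finger_gap: 17.1
finger_force: 50.0
```

```bash
python3 -m crank '[[0,0,0,2,0,0,0],[0,0,0,4,0,0,0],[0,0,0,6,0,0,0],[0,0,0,6,0,0,0],[0,0,0,6,0,0,0]]' 60
python3 -m crank '[[0,0,0,2,0,0,0],[0,0,0,4,0,0,0],[0,0,0,6,0,0,0],[0,0,0,8,0,0,0],[0,0,0,8,0,0,0],[0,0,0,8,0,0,0]]'
python3 -m crank '[[0,0,0,2,0,0,0],[0,0,0,3,0,0,0],[0,0,0,3,0,0,0],[0,0,0,3,0,0,0]]'
```

```text
clock: 10.35
eef_pos: [502.4, -36.7, 77.3]
eef_rot: [-3.141, 0.0, 2.749]
wrist_force: [3.7, -4.4, -0.9]
finger_gap: 16.8
finger_force: 60.0
clock: 10.95
eef_pos: [502.6, -36.9, 69.6]
eef_rot: [-3.141, 0.001, 2.749]
wrist_force: [3.8, -5.4, 1.1]
finger_gap: 16.9
finger_force: 60.0
clock: 11.35
eef_pos: [502.6, -36.9, 66.7]
eef_rot: [-3.141, 0.001, 2.749]
wrist_force: [2.6, -5.6, 3.8]
finger_gap: 16.7
finger_force: 60.0
```

```bash
python3 -m crank '[[0,-0.4,-0.3,1,0,0,0],[0,-0.4,-0.3,2,0,0,0],[0,-0.4,-0.3,2.5,0,0,0],[0,-0.4,-0.3,2.5,0,0,0],[0,-0.4,-0.3,2.5,0,0,0]]'
python3 -m crank '[[0,0,0,0.5,0,0,0],[0,0,0,1,0,0,0],[0,0,0,1,0,0,0],[0,0,0,1,0,0,0]]'
```

```text
clock: 11.85
eef_pos: [502.8, -37.1, 64.7]
eef_rot: [3.141, 0.001, 2.749]
wrist_force: [-1.4, -3.3, 9.7]
finger_gap: 17.0
finger_force: 60.0
clock: 12.25
eef_pos: [502.9, -37.1, 64.5]
eef_rot: [3.141, 0.001, 2.749]
wrist_force: [-5.1, -3.7, 21.6]
finger_gap: 16.9
finger_force: 60.0
```

Run:
```python
from h import *
p,d=snap('wrist','w4');q,d=snap('scene','s4')
a=np.zeros((600,800,3),np.uint8);a[:300,:400]=cv2.resize(p[110:260,160:360,::-1],(400,300))
a[:300,400:]=cv2.resize(q[140:248,190:334,::-1],(400,300));a[300:,:400]=cv2.resize(q[250:325,115:215,::-1],(400,300));cv2.imwrite('pics/w4.png',a)
z=load('w4');X=cloud(z);m=np.zeros(d.shape,bool);m[:200,:]=1;m&=(X[...,2]>45)&(X[...,2]<75)
j=X-[525.8,28,0];jx=j[...,0]*.939-j[...,1]*.344;jy=j[...,0]*.344+j[...,1]*.939
for lo,hi in((-90,-80),(-55,-48),(55,75)):
    k=m&(abs(jx)<60)&(jy>lo)&(jy<hi);print(lo,k.sum(),np.median(X[...,2][k]))
s=manip.read_state();print(s['wrist_force'],s['finger_force'],s['eef_pos'])
```

```text
-90 887 54.3450183291285
-55 636 54.43268233748907
55 1005 54.14354004747607
[-6.16124639 -3.65253368 22.12623432] 60.01488983631134 [502.93451067 -37.15530316  64.45912878]
```

View pics/w4.png

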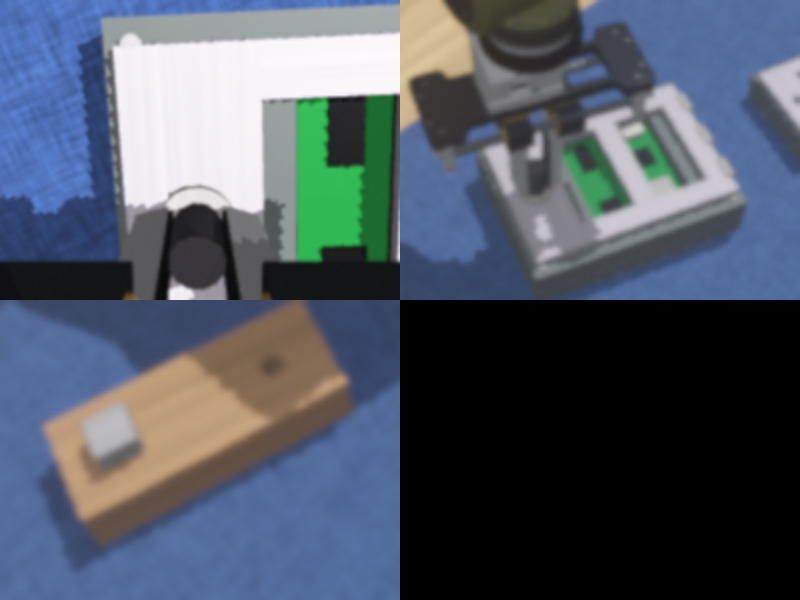

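The lid reads level at about 54.3 mm along its whole length, so it is shut. The flange is flat on it at crop (197,195), the press is steady at 22 N, and the spare is still in the stand.

```bash
python3 -c "
from cell import manip
print(manip.sign_off())"
```

```text
the job is handed in; nothing more can be done
None
```

The job is handed in, though I haven't seen the verdict: the lid reads fully shut, the locking pin is through both holes, and the gripper is still holding it (60 N) and pressing down at about 22 N; the other pin is still in the stand, and I steered clear of the bottle, tape roll and screwdriver but did not re-measure them.

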